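# Drip ring on, then open the child-safe descaler bottle

### The job

The blue descaler bottle stands clamped in its holder. Slip the loose yellow drip ring over its red safety cap, all the way down flat onto the bottle's shoulder, and let go of the ring; then open the cap (press it down, and keeping it down turn it anticlockwise as far as it goes, then lift it off). Finish still holding the cap, upright and still, about 10 cm straight above the bottle's open mouth, with the ring left in place on the shoulder; do not shift anything else on the worktop.

Things in the scene. Friction and masses are not known exactly. Their poses are not given: they have to be found in the camera images.
- bottle: Fixed: blue round bottle, 54 mm in diameter, white label, clamped in a grey holder (foot 100 mm in diameter, 16 mm high; cup 66 mm in diameter up to z 40; black clamp knob on its -x side at z 28, reaching 56 mm out). Origin: centre of the foot's underside, on the worktop; z up. A white line on its +x side marks cap shut, a red line 60 degrees anticlockwise from above marks cap open.
- shoulder (a point): Point on the bottle's axis at the height of its flat shoulder, 86 mm above the worktop, where the underside of the seated drip ring rests. Round it stands a locating collar 39 mm in diameter, 9 mm high, which centres the ring (43 mm inside).
- mouth (a point): Point on the bottle's axis 136 mm above the worktop: the mouth. With the cap off, the neck (20 mm in diameter, bayonet flange 31 mm) ends in a white spring stopper whose top, sprung up, is 136 mm above the worktop.
- cap: Loose red ribbed cap, 38 mm in diameter, 34 high, 40 g; white line marks its +x, along the bottle's +x when shut. Origin: centre of its underside, z up; shut, this is 102 mm above the worktop. Spring: 6 N to start down, 10 N at 3.5 mm where it unlocks, 12 N at the bottom (5.5 mm). Held down it turns anticlockwise (from above) to a stop at 70 degrees; from 50 to 70 it lifts off.
- drip_ring: Loose yellow drip ring, plain flat ring, 58 mm outer and 43 mm inner diameter, 14 mm high, 30 g, at the start lying on the worktop. Origin: centre of its underside; z along its axis. It passes over the cap with 2.5 mm clearance all round and is taken across its outer diameter.
- tin_1: Bystander: food tin, 75 mm in diameter, 58 mm high; origin centre of its underside. Not to be moved.
- spice_jar_1: Bystander: glass spice jar with red lid, 45 mm in diameter, 106 mm high; origin centre of its underside. Not to be moved.
- tape_1: Bystander: roll of beige adhesive tape lying flat, 98 mm in diameter, 25 mm high; origin centre of its underside. Not the drip ring; not to be moved.
- spice_jar_3: Bystander: glass spice jar with yellow lid, 42 mm in diameter, 96 mm high; origin centre of its underside. Not to be moved.
- mug_1: Bystander: white mug with dark dots, 82 mm wide, 114 mm with its handle, 91 mm high; origin centre of its underside. Not to be moved.
Not all that is in view belongs to the job. Of the things like the drip_ring, leave any that is orange; of the rest the larger one is meant. Of the things like the cap, leave any that is black; of the rest the smaller one is meant.

How it is judged (in metres and radians):
On the way, in this order (a step that is already met when the one before it is completed fails the run):
1. the drip ring lies flat on the bottle's shoulder round the neck, let go, with the cap still shut (horizontal distance between drip_ring and shoulder below 0.005 m and z of drip_ring in the frame of bottle between 0.083 and 0.089 m and angle between drip_ring's own z axis and vertical below 0.1 rad and horizontal distance between cap and shoulder below 0.004 m and contact force between the fingers and drip_ring below 0.1 N and angle between the x axis of cap and the x axis of bottle, either way round below 0.3 rad), for 0.2 s.
2. the cap is pressed down at least 3 mm, not yet turned (horizontal distance between cap and shoulder below 0.004 m and z of cap in the frame of bottle below 0.099 m and angle between the x axis of cap and the x axis of bottle, either way round below 0.5 rad), for 0.05 s.
3. the cap, still on the neck, is turned to its open position (more than 45 degrees) (horizontal distance between cap and shoulder below 0.004 m and z of cap in the frame of bottle below 0.11 m and angle between the x axis of cap and the x axis of bottle, either way round above 0.785 rad), for 0.05 s.
At the end, for the whole second after the job is handed in: Fingers hold the cap upright (0.3 rad) and still, underside 60 to 150 mm above the mouth, within 40 mm of the axis, touching neither bottle nor ring; the ring lies untouched and flat on the shoulder (within 5 mm of the axis, 3 mm in height); the arm is clear of the bottle (z of cap in the frame of mouth between 0.06 and 0.15 m and horizontal distance between cap and mouth below 0.04 m and angle between cap's own z axis and vertical below 0.3 rad and linear speed of cap below 0.03 m/s and contact force between the fingers and cap above 1 N and contact force between each of cap, the arm and bottle below 0.1 N and contact force between each of cap, the arm and drip_ring below 0.1 N and horizontal distance between drip_ring and shoulder below 0.005 m and z of drip_ring in the frame of bottle between 0.083 and 0.089 m and angle between drip_ring's own z axis and vertical below 0.1 rad); the arm keeps its last pose, push and grip.
It fails at once if the tin is shifted more than 2 cm (distance of tin_1 from where it was at the start of the episode above 0.02 m).
It fails at once if the red-lidded spice jar is shifted more than 2 cm (distance of spice_jar_1 from where it was at the start of the episode above 0.02 m).
It fails at once if the roll of tape is shifted more than 2 cm (distance of tape_1 from where it was at the start of the episode above 0.02 m).
It fails at once if the yellow-lidded spice jar is shifted more than 2 cm (distance of spice_jar_3 from where it was at the start of the episode above 0.02 m).
It fails at once if the mug is shifted more than 2 cm (distance of mug_1 from where it was at the start of the episode above 0.02 m).
It also fails if it takes over 64 s, if anything falls off the work surface, if the arm or the gripper's body presses on something with over 40 N, if the wrist force passes 120 N, or if a joint passes its speed limit or range.

### The arm

A 6-joint arm with a two-finger parallel gripper is mounted at the origin on a cart in front of the work surface, level with it; the furniture and walls round the work are solid. World frame = base frame: x ahead of the robot, y to its left, z up, the work surface at z = 0. Lengths are in mm, angles in rad, forces in N, time in s.
With the tool pointing down it reaches from about 325 to 900 mm from the base axis. Payload 6.1 kg.
Tool frame: the origin (TCP) lies at the very end of the fingers, on their centre line; the grasp point (between the pads) lies 19 mm behind it; z points along the fingers, y is the line along which they close (so a half turn about z gives the same grasp; the last joint's range is limited). The gripper opens to 85 mm and grips with 20 to 120 N. Pads are 22 mm wide; open, the fingers measure 114 mm over their backs; the gripper's body (76 mm by 85 mm) begins 54 mm behind the grasp point. The pads swing forward as they close: fully open they stand 13 mm farther back than shut.
Start: joints at [1.194, 0.22, 1.526, -0, 1.395, -0.126], TCP at [155.111, 605.439, 231.3] pointing down, gripper open.
Joint ranges: [-2.98, 2.98], [-0.91, 2.08], [0.09, 2.57], [-1.24, 4.39], [0.2, 2.65], [-2.68, 2.68]. Speed limits (rad/s): [2.57, 2.57, 3.01, 3.14, 3.14, 3.14].

### API

Orientations are given as a rotation vector (axis times angle).
In Python, from rig import status, imaging, ctrl gives the robot as it stands.
- The arm moves only by the tool step_arm, never from a script. Its argument "steps" is a list of rows, each an object with "translation": the shift along the world's x, y, z in mm, a list of three; "turn": the turn, a rotation vector about the world's x, y, z in rad, a list of three; "hand": the closure, from 0 (fully open) to 1 (shut). A call has 1 to 5 rows; each row shifts and turns the commanded pose from where the row before left it; what a row does not reach is not made up. A row lasts 1/10 s, in which the tool goes at most 50 mm and 8.59 degrees, less where a joint would pass 70% of its speed; a pose out of reach is approached as far as the arm can. A call is refused whole if a number of a shift passes 50 or a number of a turn 0.15, either way. A call with a gripper value outside its range is refused whole. The fingers move at their own pace and stop on an object; "grip_force" is the grip in N (left out, the last holds). Time passes only in rows, so rows that do not move let the fingers close. It gives the time, the measured TCP pose, the force, the opening and the grip force at its end, in the units of the state.
- status.observe(): the state, without advancing time (a new reading comes with each control period).
- imaging.capture(name): name is "scene" or "top"; returns the picture (384x512x3 uint8, blue, green, red); there is no depth.
- imaging.get_calibration(name): a dict with "fx", "fy", "cx", "cy" (pixels), "rvec" (rotation vector, rad) and "tvec" (3), from world to camera coordinates, as OpenCV has them. Camera axes: x right, y down, z forward; pixel columns grow to the right and rows downward; lengths in mm; the calibration is good to about 2 mm. A picture is of the moment at which its call begins. get_calibration takes no time and is no camera call.
- ctrl.close_job(): hands the job in; it is judged then, once.
The state is a dict: "time_s": time; "q": joint angles; "joint_vel": joint speeds; "tau": joint torques, N m; "position": TCP position; "tcp_rot": TCP orientation; "force": force on the tool from outside, world axes, zero at the start; "wrist_torque": the same for the moment, N m; "gripper_width": finger opening in mm; "grip_force": force on a finger pad.
Only numpy, scipy, OpenCV 4.12 (cv2) and the standard library are available. Lean on these libraries where they do the work, as an engineer would, in place of code of your own. Each camera call takes 0.05 s, during which the arm holds its last target. There are 200 camera calls.

## Working session

There is one attempt and no reset: what is moved stays moved. The work goes in short steps, Python scripts to look and compute and a tool call to move; the robot and the scene stay as the last step left them, time stands still between calls to the robot, and variables do not carry over. Pictures are saved under pics/ and viewed, at most 10 in all, crops included, and the job is handed in when it is done.

Besides the shell and the picture viewer there is one more tool, called after "Emit:" by a JSON object that holds its "name" and its "arguments". step_arm: Moves the arm, as the interface text tells. Its arguments: {"type":"object","properties":{"steps":{"type":"array","items":{"type":"object","properties":{"translation":{"type":"array","items":{"type":"number"}},"turn":{"type":"array","items":{"type":"number"}},"hand":{"type":"number"}}}},"grip_force":{"type":"number"}},"required":["steps"]}

```bash
mkdir -p pics; ls
python3 - <<'E'
from rig import status, imaging, ctrl
import cv2
for n in("scene","top"):
    im=imaging.capture(n); cv2.imwrite(f"pics/{n}0.png",im); print(n,imaging.get_calibration(n))
a=cv2.imread("pics/scene0.png");b=cv2.imread("pics/top0.png")
cv2.imwrite("pics/both0.png",cv2.vconcat([a,b])[:, :] if 0 else cv2.resize(cv2.hconcat([a,b]),(800,300)))
s=status.observe(); print(s)
E
```

```text
pics
scene {'fx': 477.1568773685154, 'fy': 477.1568773685154, 'cx': 262.63606002732473, 'cy': 186.30609509223336, 'rvec': array([ 2.11953821, -0.8245862 ,  0.38606059]), 'tvec': array([-304.34941128,  384.98765415,  975.32233242])}
top {'fx': 373.68455361439277, 'fy': 373.68455361439277, 'cx': 253.46495405959539, 'cy': 190.6087977442333, 'rvec': array([ 2.12112581, -2.13029164,  0.20352598]), 'tvec': array([ 141.14648493,  570.44297874, 1054.45537111])}
{'time_s': 0.1, 'q': array([ 1.19391715e+00,  2.21168905e-01,  1.52749182e+00, -1.43917765e-05,
        1.39469757e+00, -1.26084738e-01]), 'joint_vel': array([-9.73818084e-04, -2.17141204e-03, -3.37634458e-03,  9.53977591e-05,
       -1.55256999e-03,  1.23052996e-03]), 'tau': array([ 3.20673635e-04, -4.98241174e+01, -3.90551591e+01, -1.46195684e-04,
        5.58245229e-03,  1.10542965e-05]), 'position': array([154.9063048 , 604.93888395, 230.29781139]), 'tcp_rot': array([-3.92858032e-01, -3.11650213e+00,  2.69139065e-03]), 'force': array([ 0.76059603,  0.20877685, -0.11847344]), 'wrist_torque': array([-0.01051576, -0.01868099, -0.01125936]), 'grip_force': 0.0, 'gripper_width': 85.30768783897169}
```

View pics/scene0.png

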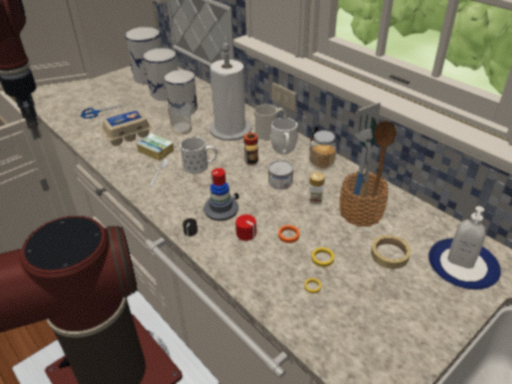

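View pics/top0.png

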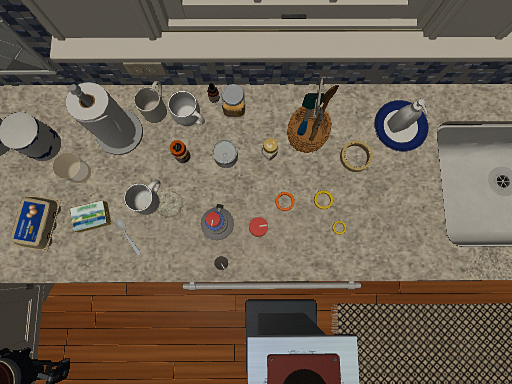

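```bash
cat > h.py <<'E'
import numpy as np, cv2
from rig import status, imaging, ctrl
def ray(n,px,z):
    c=imaging.get_calibration(n);R=cv2.Rodrigues(c['rvec'])[0];o=-R.T@c['tvec']
    d=R.T@np.array([(px[0]-c['cx'])/c['fx'],(px[1]-c['cy'])/c['fy'],1]);return (o+d*(z-o[2])/d[2])
def proj(n,p):
    c=imaging.get_calibration(n);K=np.array([[c['fx'],0,c['cx']],[0,c['fy'],c['cy']],[0,0,1.]])
    return cv2.projectPoints(np.float64(p).reshape(-1,1,3),c['rvec'],c['tvec'],K,None)[0].reshape(-1,2)
def blobs(im,lo,hi,amin=15):
    h=cv2.cvtColor(im,cv2.COLOR_BGR2HSV);m=cv2.inRange(h,lo,hi)
    cs,_=cv2.findContours(m,cv2.RETR_EXTERNAL,cv2.CHAIN_APPROX_NONE)
    return [c.reshape(-1,2) for c in cs if cv2.contourArea(c)>amin]
Y=((22,120,90),(34,255,255)); RD=((0,170,70),(6,255,255))
def circ(n,c,z):
    P=np.array([ray(n,p,z)[:2] for p in c],np.float32); (x,y),r=cv2.minEnclosingCircle(P)
    hull=cv2.convexHull(P); A=cv2.contourArea(hull); M=cv2.moments(hull)
    return np.round([M['m10']/M['m00'],M['m01']/M['m00'],2*np.sqrt(A/np.pi),2*r],1)
E
python3 - <<'E'
from h import *
for n in("scene","top"):
    im=cv2.imread(f"pics/{n}0.png")
    for nm,c,z in(("Y",Y,14),("R",RD,136)):
        for b in blobs(im,*c):
            print(n,nm,b.mean(0).round(),circ(n,b,z), circ(n,b,34) if nm=="R" else circ(n,b,7))
im=cv2.imread("pics/top0.png"); a=cv2.resize(im[185:275,180:270],(540,540),interpolation=cv2.INTER_CUBIC)
im=cv2.imread("pics/scene0.png"); b=cv2.resize(im[160:225,190:255],(540,540),interpolation=cv2.INTER_CUBIC)
cv2.imwrite("pics/z1.png",cv2.resize(cv2.hconcat([a,b]),(800,400)))
E
```

```text
scene Y [312. 285.] [ 460.2 -122.8   39.9   43.3] [ 464.8 -119.1   40.2   43.6]
scene Y [322. 256.] [546.5 -76.7  59.5  65.5] [551.7 -72.6  60.   66.1]
scene Y [161. 153.] [500.1 597.8  51.4  71.6] [505.  607.2  51.8  72.1]
scene R [245. 226.] [393.2  40.1  60.3  82.1] [461.1 124.1  68.2  93. ]
scene R [218. 175.] [468.8 236.2  45.2  64.9] [546.8 346.2  51.2  73.5]
scene R [251. 141.] [643.3 305.7  29.5  37.5] [744.3 424.8  33.4  42.4]
top Y [339. 227.] [ 465.4 -118.4   38.9   42.7] [ 466.  -120.    39.1   43. ]
top Y [323. 199.] [550.9 -74.2  56.9  60.7] [552.  -75.6  57.2  61. ]
top R [259. 226.] [457.8 127.4  46.8  48.7] [467.2 125.7  51.5  53.7]
top R [212. 219.] [479.3 250.1  34.7  36.1] [490.8 260.9  38.2  39.7]
```

View pics/z1.png

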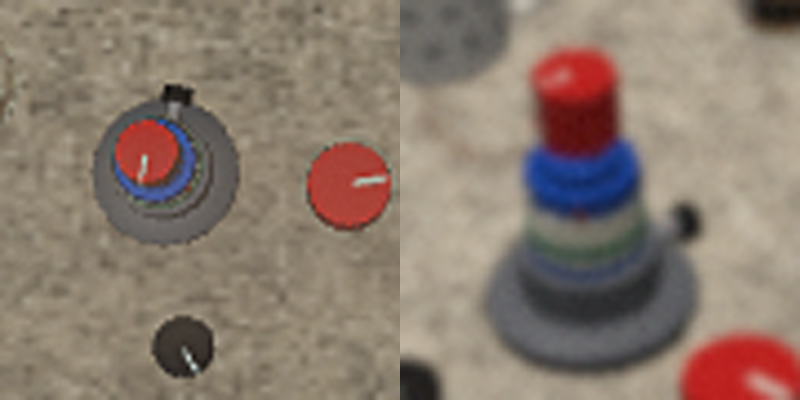

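The view shows the bottle with its red cap at about (213,218) in the top picture. The large yellow ring, which is the one I want, is at (323,199). The decoy red cap is at (258,227). I'm setting out for the ring.

Emit:
{"name": "step_arm", "arguments": {"steps": [{"translation": [25,-42.5,0],"hand": 0},{"translation": [25,-42.5,0],"hand": 0},{"translation": [25,-42.5,0],"hand": 0},{"translation": [25,-42.5,0],"hand": 0},{"translation": [25,-42.5,0],"hand": 0}]}}

```text
invalid input at $.steps[0]: expected keys translation, turn, hand
```

Emit:
{"name": "step_arm", "arguments": {"steps": [{"translation": [25,-42.5,0],"hand": 0},{"translation": [25,-42.5,0],"hand": 0},{"translation": [25,-42.5,0],"hand": 0},{"translation": [25,-42.5,0],"hand": 0},{"translation": [25,-42.5,0],"hand": 0}]}}

```text
invalid input at $.steps[0]: expected keys translation, turn, hand
```

Emit:
{"name": "step_arm", "arguments": {"steps": [{"translation": [25,-42.5,0],"hand": 0},{"translation": [25,-42.5,-20],"hand": 0},{"translation": [25,-42.5,-20],"hand": 0},{"translation": [25,-42.5,-20],"hand": 0},{"translation": [25,-42.5,-20],"hand": 0}]}}

```text
invalid input at $.steps[0]: expected keys translation, turn, hand
```

Emit:
{"name": "step_arm", "arguments": {"steps": [{"translation": [25,-42.5,0],"turn": [0,0,0],"hand": 0},{"translation": [25,-42.5,0],"turn": [0,0,0],"hand": 0},{"translation": [25,-42.5,0],"turn": [0,0,0],"hand": 0},{"translation": [25,-42.5,0],"turn": [0,0,0],"hand": 0},{"translation": [25,-42.5,0],"turn": [0,0,0],"hand": 0}]}}

```text
time_s: 0.6
position: [280.4, 391.1, 230.8]
tcp_rot: [-0.392, -3.117, 0.001]
force: [1.2, -0.1, -0.1]
gripper_width: 85.0
grip_force: 0.0
```

Emit:
{"name": "step_arm", "arguments": {"steps": [{"translation": [25,-42.5,0],"turn": [0,0,0],"hand": 0},{"translation": [25,-42.5,0],"turn": [0,0,0],"hand": 0},{"translation": [25,-42.5,0],"turn": [0,0,0],"hand": 0},{"translation": [25,-42.5,0],"turn": [0,0,0],"hand": 0},{"translation": [25,-42.5,0],"turn": [0,0,0],"hand": 0}]}}

```text
time_s: 1.1
position: [405.5, 178.6, 231.2]
tcp_rot: [0.393, 3.117, 0.0]
force: [1.0, -0.2, -0.5]
gripper_width: 85.3
grip_force: 0.0
```

Emit:
{"name": "step_arm", "arguments": {"steps": [{"translation": [25,-42.5,0],"turn": [0,0,0],"hand": 0},{"translation": [25,-42.5,0],"turn": [0,0,0],"hand": 0},{"translation": [25,-42.5,-20],"turn": [0,0,0],"hand": 0},{"translation": [25,-42.5,-20],"turn": [0,0,0],"hand": 0},{"translation": [25,-42.5,-20],"turn": [0,0,0],"hand": 0}]}}

```text
time_s: 1.6
position: [526.1, -26.3, 174.1]
tcp_rot: [0.394, 3.117, 0.0]
force: [1.6, 1.0, 0.8]
gripper_width: 85.6
grip_force: 0.0
```

Emit:
{"name": "step_arm", "arguments": {"steps": [{"translation": [21,-42,-20],"turn": [0,0,0],"hand": 0},{"translation": [0,0,-40],"turn": [0,0,0],"hand": 0},{"translation": [0,0,-40],"turn": [0,0,0],"hand": 0},{"translation": [0,0,-20],"turn": [0,0,0],"hand": 0},{"translation": [0,0,0],"turn": [0,0,0],"hand": 0}]}}

```text
time_s: 2.1
position: [542.5, -64.8, 51.0]
tcp_rot: [-0.393, -3.108, -0.002]
force: [-0.5, 0.6, -0.5]
gripper_width: 85.6
grip_force: 0.0
```

Run:
```python
from h import *
s=status.observe();print(s['position'],s['q'])
ims=[]
for n in("scene","top"):
    im=imaging.capture(n);cv2.imwrite(f"pics/{n}1.png",im)
    u,v=proj(n,[551,-74,20])[0].astype(int);w=50
    ims.append(cv2.resize(im[v-w:v+w,u-w:u+w],(400,400),interpolation=cv2.INTER_CUBIC)); print(n,u,v)
    for b in blobs(im,*Y): print(n,b.mean(0).round(),circ(n,b,14))
cv2.imwrite("pics/z2.png",cv2.hconcat(ims))
```

```text
[542.45369684 -64.80753317  50.96886921] [-2.63269679e-01  2.45255389e-01  1.86326280e+00 -2.41336584e-05
  1.04169611e+00 -1.58274269e+00]
scene 323 253
scene [313. 285.] [ 460.1 -123.    39.9   43.2]
scene [322. 257.] [545.4 -77.2  58.5  63.5]
scene [156. 154.] [483.6 596.9  36.7  58.6]
top 323 198
```

View pics/z2.png

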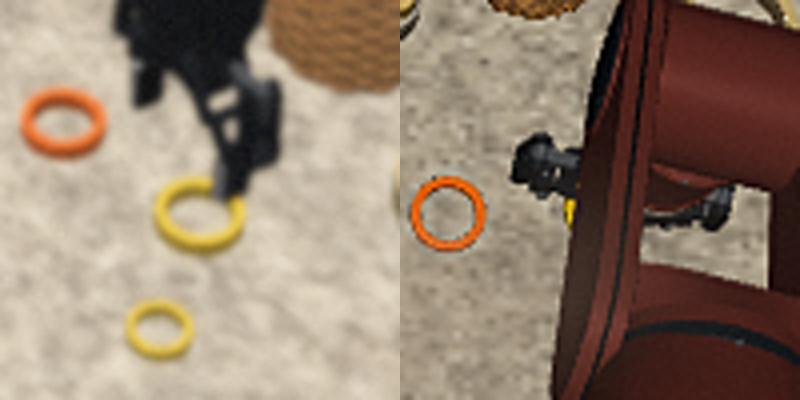

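Emit:
{"name": "step_arm", "arguments": {"steps": [{"translation": [8.5,-9.2,0],"turn": [0,0,0],"hand": 0},{"translation": [0,0,-15],"turn": [0,0,0],"hand": 0},{"translation": [0,0,-15],"turn": [0,0,0],"hand": 0},{"translation": [0,0,-14],"turn": [0,0,0],"hand": 0},{"translation": [0,0,0],"turn": [0,0,0],"hand": 0}]}}

```text
time_s: 2.7
position: [551.9, -73.9, 8.0]
tcp_rot: [-0.392, -3.111, -0.001]
force: [-0.6, 0.4, -0.4]
gripper_width: 85.4
grip_force: 0.0
```

Emit:
{"name": "step_arm", "arguments": {"steps": [{"translation": [0,0,-4],"turn": [0,0,0],"hand": 0},{"translation": [0,0,0],"turn": [0,0,0],"hand": 0.2},{"translation": [0,0,0],"turn": [0,0,0],"hand": 0.5},{"translation": [0,0,0],"turn": [0,0,0],"hand": 0.5},{"translation": [0,0,0],"turn": [0,0,0],"hand": 0.5}], "grip_force": 30}}

```text
time_s: 3.2
position: [555.0, -74.9, 8.6]
tcp_rot: [0.393, 3.116, -0.0]
force: [-2.7, 0.8, 4.7]
gripper_width: 54.3
grip_force: 29.9
```

Emit:
{"name": "step_arm", "arguments": {"steps": [{"translation": [0,0,0],"turn": [0,0,0],"hand": 0.6},{"translation": [0,0,0],"turn": [0,0,0],"hand": 0.6},{"translation": [0,0,0],"turn": [0,0,0],"hand": 0.6}]}}

```text
time_s: 3.5
position: [555.0, -74.9, 8.6]
tcp_rot: [0.393, 3.116, -0.001]
force: [-3.9, 0.5, 5.5]
gripper_width: 54.3
grip_force: 30.0
```

Run:
```python
from h import *
ims=[]
for n in("scene","top"):
    im=imaging.capture(n);cv2.imwrite(f"pics/{n}2.png",im)
    u,v=proj(n,[551,-74,10])[0].astype(int);w=40
    ims.append(cv2.resize(im[v-w:v+w,u-w:u+w],(400,400),interpolation=cv2.INTER_CUBIC)); print(n,u,v,proj(n,[[551,-74,14],[555,-75,8.6]]))
    for b in blobs(im,*Y): print(n,b.mean(0).round(),circ(n,b,14))
cv2.imwrite("pics/z3.png",cv2.hconcat(ims))
```

```text
scene 322 255 [[322.86412016 254.78273939]
 [324.06419393 255.6754753 ]]
scene [313. 285.] [ 460.1 -122.9   39.9   43.3]
scene [320. 255.] [544.6 -70.6  54.3  66.9]
scene [146. 151.] [469.2 639.5  32.7  75.6]
top 322 199 [[322.96570055 199.14464831]
 [322.91149515 198.14574354]]
```

View pics/z3.png

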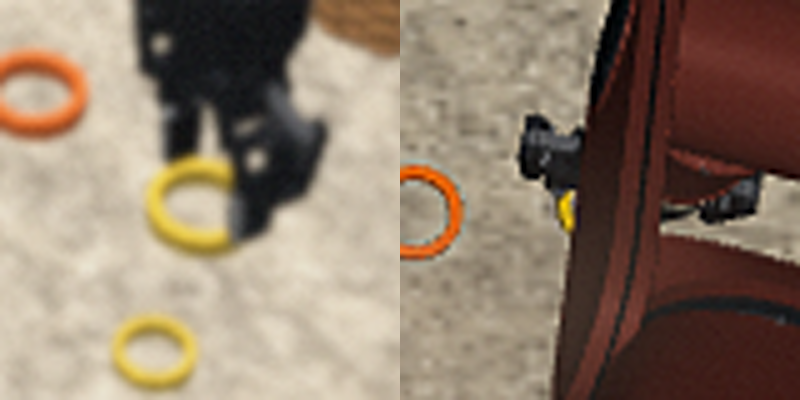

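Emit:
{"name": "step_arm", "arguments": {"steps": [{"translation": [0,0,0],"turn": [0,0,0],"hand": 0},{"translation": [0,0,0],"turn": [0,0,0],"hand": 0},{"translation": [0,0,15],"turn": [0,0,0],"hand": 0},{"translation": [0,0,15],"turn": [0,0,0],"hand": 0},{"translation": [0,0,0],"turn": [0,0,0],"hand": 0}]}}

```text
time_s: 4.1
position: [557.3, -75.4, 40.9]
tcp_rot: [0.392, 3.111, -0.001]
force: [0.2, 0.3, 1.2]
gripper_width: 85.4
grip_force: 0.0
```

Run:
```python
from h import *
ims=[]
print(status.observe()['position'])
for n in("scene","top"):
    im=imaging.capture(n);cv2.imwrite(f"pics/{n}3.png",im)
    u,v=proj(n,[551,-74,10])[0].astype(int);w=40
    ims.append(cv2.resize(im[v-w:v+w,u-w:u+w],(400,400),interpolation=cv2.INTER_CUBIC))
    for b in blobs(im,*Y): print(n,b.mean(0).round(1),circ(n,b,14),circ(n,b,7))
for z in(30,50,70): print(ray("top",(330,194),z))
cv2.imwrite("pics/z4.png",cv2.hconcat(ims))
```

```text
[557.29860441 -75.39783396  40.92795993]
scene [312.6 285.2] [ 460.1 -123.    39.9   43.2] [ 464.6 -119.3   40.2   43.5]
scene [322.3 255.9] [547.3 -75.3  59.1  64.3] [552.6 -71.2  59.5  64.9]
top [315.2 200. ] [548.8 -50.5  21.8  40.6] [550.  -51.7  22.   40.8]
[564.04666784 -92.8089188   30.        ]
[560.47922773 -88.54494507  50.        ]
[556.91178762 -84.28097135  70.        ]
```

View pics/z4.png

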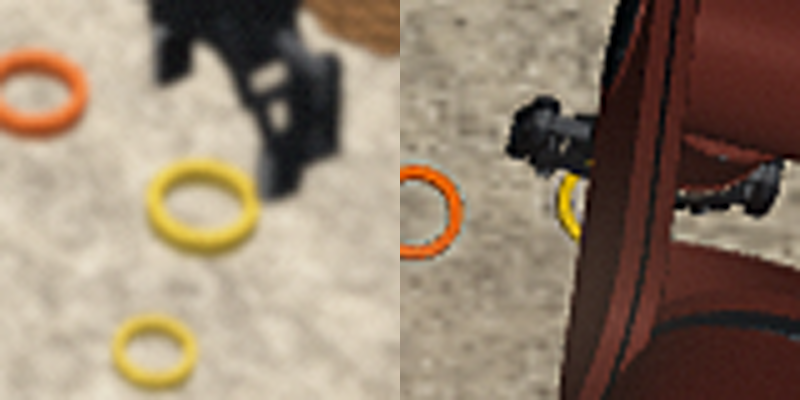

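Run:
```python
from h import *
p=np.array([557.3,-75.4,41])
for back in(0,13,):
  for s in(1,-1):
    for off in(42.6,57): print(back,s,off,proj("scene",p+[s*.248*off,s*.968*off,back]).round(1))
print(proj("scene",p))
```

```text
0 1 42.6 [[316.5 235.9]]
0 1 57 [[313.4 232.4]]
0 -1 42.6 [[335.5 257.5]]
0 -1 57 [[338.9 261.3]]
13 1 42.6 [[316.8 232.2]]
13 1 57 [[313.7 228.8]]
13 -1 42.6 [[335.9 253.8]]
13 -1 57 [[339.4 257.6]]
[[325.73633779 246.38732219]]
```

Emit:
{"name": "step_arm", "arguments": {"steps": [{"translation": [-5.8,1.4,0],"turn": [0,0,-0.145],"hand": 0},{"translation": [0,0,0],"turn": [0,0,-0.145],"hand": 0},{"translation": [0,0,0],"turn": [0,0,-0.145],"hand": 0},{"translation": [0,0,0],"turn": [0,0,-0.145],"hand": 0},{"translation": [0,0,0],"turn": [0,0,-0.145],"hand": 0}]}}

```text
time_s: 4.7
position: [548.4, -73.2, 36.8]
tcp_rot: [-1.481, -2.77, 0.0]
force: [0.6, 0.4, -0.7]
gripper_width: 85.3
grip_force: 0.0
```

Emit:
{"name": "step_arm", "arguments": {"steps": [{"translation": [0,0,0],"turn": [0,0,-0.145],"hand": 0},{"translation": [0,0,0],"turn": [0,0,-0.145],"hand": 0},{"translation": [0,0,0],"turn": [0,0,-0.145],"hand": 0},{"translation": [0,0,0],"turn": [0,0,-0.145],"hand": 0},{"translation": [0,0,0],"turn": [0,0,-0.145],"hand": 0}]}}

```text
time_s: 5.2
position: [548.4, -73.2, 36.8]
tcp_rot: [-2.367, -2.065, 0.001]
force: [0.9, 0.9, 0.2]
gripper_width: 85.2
grip_force: 0.0
```

Emit:
{"name": "step_arm", "arguments": {"steps": [{"translation": [0,0,0],"turn": [0,0,-0.12],"hand": 0.1},{"translation": [0,0,-15],"turn": [0,0,0],"hand": 0.2},{"translation": [0,0,-15],"turn": [0,0,0],"hand": 0.24},{"translation": [0,0,0],"turn": [0,0,0],"hand": 0.24},{"translation": [0,0,0],"turn": [0,0,0],"hand": 0.24}]}}

```text
time_s: 5.7
position: [547.7, -73.0, 5.8]
tcp_rot: [-2.478, -1.928, 0.003]
force: [-0.2, 0.1, -0.4]
gripper_width: 65.1
grip_force: 0.0
```

Emit:
{"name": "step_arm", "arguments": {"steps": [{"translation": [3.7,-1,0],"turn": [0,0,0],"hand": 0.24},{"translation": [0,0,-3],"turn": [0,0,0],"hand": 0.24},{"translation": [0,0,-3],"turn": [0,0,0],"hand": 0.24},{"translation": [0,0,0],"turn": [0,0,0],"hand": 0.24},{"translation": [0,0,0],"turn": [0,0,0],"hand": 0.24}]}}

```text
time_s: 6.2
position: [552.5, -74.3, 1.3]
tcp_rot: [-2.481, -1.927, 0.0]
force: [0.7, 0.2, 0.3]
gripper_width: 64.8
grip_force: 0.0
```

Emit:
{"name": "step_arm", "arguments": {"steps": [{"translation": [-0.5,0,-2],"turn": [0,0,0],"hand": 0.24},{"translation": [0,0,-1],"turn": [0,0,0],"hand": 0.24},{"translation": [0,0,0],"turn": [0,0,0],"hand": 0.24}]}}

```text
time_s: 6.5
position: [551.8, -74.3, -1.9]
tcp_rot: [-2.481, -1.927, 0.0]
force: [0.8, -0.6, 0.2]
gripper_width: 64.7
grip_force: 0.0
```

Emit:
{"name": "step_arm", "arguments": {"steps": [{"translation": [0,0,-1.5],"turn": [0,0,0],"hand": 0.24},{"translation": [0,0,-1],"turn": [0,0,0],"hand": 0.24},{"translation": [0,0,0],"turn": [0,0,0],"hand": 0.24}]}}

```text
time_s: 6.8
position: [551.9, -74.3, -4.4]
tcp_rot: [-2.481, -1.927, 0.0]
force: [-0.2, -0.5, 0.2]
gripper_width: 64.9
grip_force: 0.0
```

Still no table contact, so the tips are clear of the worktop. I'll close on the ring here.

Emit:
{"name": "step_arm", "arguments": {"steps": [{"translation": [0,0,0],"turn": [0,0,0],"hand": 0.3},{"translation": [0,0,0],"turn": [0,0,0],"hand": 0.35},{"translation": [0,0,0],"turn": [0,0,0],"hand": 0.4},{"translation": [0,0,0],"turn": [0,0,0],"hand": 0.4}], "grip_force": 25}}

```text
time_s: 7.2
position: [552.3, -74.3, -3.8]
tcp_rot: [2.481, 1.927, 0.0]
force: [-1.8, 0.8, 3.7]
gripper_width: 57.3
grip_force: 27.0
```

Emit:
{"name": "step_arm", "arguments": {"steps": [{"translation": [0,0,20],"turn": [0,0,0],"hand": 0.4},{"translation": [0,0,40],"turn": [0,0,0],"hand": 0.4},{"translation": [0,0,50],"turn": [0,0,0],"hand": 0.4},{"translation": [0,0,50],"turn": [0,0,0],"hand": 0.4},{"translation": [0,0,10],"turn": [0,0,0],"hand": 0.4}], "grip_force": 35}}

```text
time_s: 7.7
position: [556.0, -75.3, 173.0]
tcp_rot: [2.474, 1.922, 0.011]
force: [0.4, -0.1, -0.3]
gripper_width: 56.6
grip_force: 37.4
```

Run:
```python
from h import *
s=status.observe();print(s['position'],s['gripper_width'],s['grip_force'])
for n in("scene","top"):
    im=cv2.imread(f"pics/{n}0.png")
    for b in blobs(im,*RD):
        m=b.mean(0)
        if np.hypot(*(m-proj(n,[480,249,125])[0]))<15:
            (cx,cy),_,_=cv2.minAreaRect(b.astype(np.float32)); print(n,circ(n,b,136),[ray(n,(cx,cy),z)[:2].round(1) for z in(119,124)],b.min(0),b.max(0))
            # predicted silhouette centre for a cylinder at candidate positions
            for X in((478,249),(480,249),(482,249),(480,252)):
                a=np.linspace(0,2*np.pi,60);P=np.array([[X[0]+19*np.cos(t),X[1]+19*np.sin(t),z] for z in(102,136) for t in a])
                q=proj(n,P);print(X,q.min(0).round(1),q.max(0).round(1))
    g=cv2.cvtColor(im,cv2.COLOR_BGR2HSV)
im=cv2.imread("pics/top0.png");m=cv2.inRange(im,(75,70,70),(125,120,120));u,v=proj("top",[480,249,16])[0].astype(int)
w=np.zeros_like(m);cv2.circle(w,(u,v),24,255,-1);m&=w
h=cv2.cvtColor(im,cv2.COLOR_BGR2HSV);m&=cv2.inRange(h,(0,0,0),(180,40,255))
m=cv2.morphologyEx(m,cv2.MORPH_OPEN,np.ones((3,3)))
c=max(cv2.findContours(m,0,1)[0],key=cv2.contourArea).reshape(-1,2);print("foot",circ("top",c,14))
```

```text
[556.00949615 -75.34384971 173.01364167] 56.56150675719863 37.43456298485398
scene [468.8 236.2  45.2  64.9] [array([480.6, 253.1]), array([476.8, 247.8])] [213 169] [224 183]
(478, 249) [211.2 167.9] [226.  186.3]
(480, 249) [211.8 167.6] [226.6 186. ]
(482, 249) [212.4 167.3] [227.2 185.7]
(480, 252) [211.1 167.1] [225.9 185.5]
top [479.3 250.1  34.7  36.1] [array([481.2, 251.8]), array([480.6, 251.3])] [206 212] [219 225]
(478, 249) [205.8 212. ] [220.9 227.1]
(480, 249) [205.8 211.2] [220.9 226.4]
(482, 249) [205.8 210.5] [220.9 225.7]
(480, 252) [204.7 211.2] [219.9 226.4]
foot [475.9 249.6  93.   99.3]
```

Emit:
{"name": "step_arm", "arguments": {"steps": [{"translation": [-10,41,0],"turn": [0,0,0],"hand": 0.4},{"translation": [-10,41,0],"turn": [0,0,0],"hand": 0.4},{"translation": [-10,41,0],"turn": [0,0,0],"hand": 0.4},{"translation": [-10,41,0],"turn": [0,0,0],"hand": 0.4},{"translation": [-10,41,0],"turn": [0,0,0],"hand": 0.4}]}}

```text
time_s: 8.2
position: [501.1, 132.1, 165.1]
tcp_rot: [-2.481, -1.926, 0.001]
force: [1.0, 0.9, -0.5]
gripper_width: 56.7
grip_force: 37.4
```

Emit:
{"name": "step_arm", "arguments": {"steps": [{"translation": [-10,40,0],"turn": [0,0,0],"hand": 0.4},{"translation": [-10,40,0],"turn": [0,0,0],"hand": 0.4},{"translation": [-6,36,0],"turn": [0,0,0],"hand": 0.4},{"translation": [0,0,0],"turn": [0,0,0],"hand": 0.4},{"translation": [0,0,0],"turn": [0,0,0],"hand": 0.4}]}}

```text
time_s: 8.7
position: [475.4, 247.1, 165.0]
tcp_rot: [2.479, 1.93, -0.002]
force: [0.5, -0.6, -0.3]
gripper_width: 56.5
grip_force: 37.4
```

Emit:
{"name": "step_arm", "arguments": {"steps": [{"translation": [4.2,3,0],"turn": [0,0,0],"hand": 0.4},{"translation": [0,0,-15],"turn": [0,0,0],"hand": 0.4},{"translation": [0,0,0],"turn": [0,0,0],"hand": 0.4},{"translation": [0,0,0],"turn": [0,0,0],"hand": 0.4}]}}

```text
time_s: 9.1
position: [479.7, 248.6, 149.6]
tcp_rot: [-2.482, -1.925, 0.004]
force: [-0.8, -0.5, 0.3]
gripper_width: 56.3
grip_force: 37.4
```

Run:
```python
from h import *
s=status.observe();p=s['position'];print(p,s['gripper_width'])
ims=[]
for n in("scene","top"):
    im=imaging.capture(n);cv2.imwrite(f"pics/{n}4.png",im)
    u,v=proj(n,[480,250,140])[0].astype(int);w=30
    ims.append(cv2.resize(im[v-w:v+w,u-w:u+w],(400,400),interpolation=cv2.INTER_CUBIC))
    for b in blobs(im,*Y)+blobs(im,*RD):
        if np.hypot(*(b.mean(0)-(u,v)))<25:print(n,b.min(0),b.max(0))
    a=np.linspace(0,2*np.pi,60);P=np.array([[480+19*np.cos(t),250+19*np.sin(t),z] for z in(102,136) for t in a]);q=proj(n,P);print("cap pred",q.min(0),q.max(0))
    P=np.array([[p[0]+29*np.cos(t),p[1]+29*np.sin(t),p[2]+z] for z in(3.8,17.8) for t in a]);q=proj(n,P);print("ring pred",q.min(0),q.max(0))
    print(u-w,v-w)
cv2.imwrite("pics/z5.png",cv2.hconcat(ims))
```

```text
[479.74566669 248.64872796 149.57463369] 56.325775944068184
scene [209 156] [229 170]
scene [213 172] [224 183]
cap pred [211.55524794 167.42457885] [226.37130874 185.86191958]
ring pred [207.12394844 156.12008267] [229.29123414 173.21079531]
188 140
top [214 215] [222 227]
cap pred [205.46069362 211.23035806] [220.58174273 226.40371109]
ring pred [200.68456147 205.98632757] [223.26354795 228.50910528]
182 188
```

View pics/z5.png

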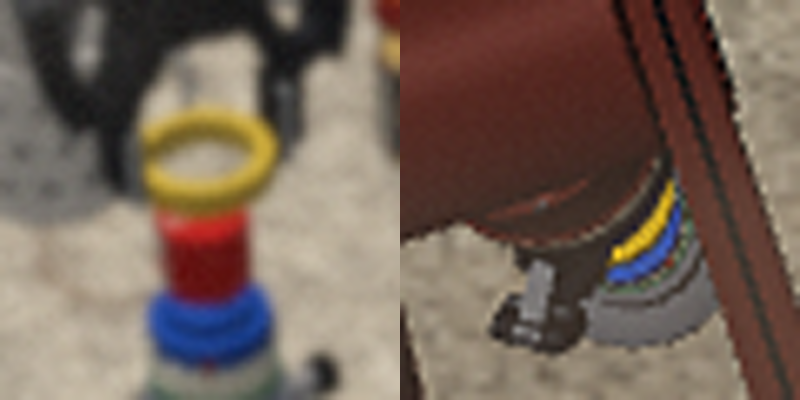

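Emit:
{"name": "step_arm", "arguments": {"steps": [{"translation": [0.2,1.2,-10],"turn": [0,0,0],"hand": 0.4},{"translation": [0,0,-5],"turn": [0,0,0],"hand": 0.4},{"translation": [0,0,-4],"turn": [0,0,0],"hand": 0.4},{"translation": [0,0,-4],"turn": [0,0,0],"hand": 0.4},{"translation": [0,0,0],"turn": [0,0,0],"hand": 0.4}]}}

```text
time_s: 9.7
position: [479.9, 250.8, 126.9]
tcp_rot: [-2.481, -1.927, 0.002]
force: [-0.7, -0.4, -0.9]
gripper_width: 56.4
grip_force: 37.4
```

Emit:
{"name": "step_arm", "arguments": {"steps": [{"translation": [0,0,-5],"turn": [0,0,0],"hand": 0.4},{"translation": [0,0,-5],"turn": [0,0,0],"hand": 0.4},{"translation": [0,0,-5],"turn": [0,0,0],"hand": 0.4},{"translation": [0,0,0],"turn": [0,0,0],"hand": 0.4}]}}

```text
time_s: 10.1
position: [480.2, 250.8, 111.9]
tcp_rot: [-2.481, -1.927, 0.001]
force: [-0.5, 0.0, -1.4]
gripper_width: 56.6
grip_force: 37.4
```

Emit:
{"name": "step_arm", "arguments": {"steps": [{"translation": [0,0,-5],"turn": [0,0,0],"hand": 0.4},{"translation": [0,0,-5],"turn": [0,0,0],"hand": 0.4},{"translation": [0,0,0],"turn": [0,0,0],"hand": 0.4}]}}

```text
time_s: 10.4
position: [480.3, 250.9, 102.0]
tcp_rot: [-2.481, -1.927, 0.0]
force: [0.0, 0.4, -0.9]
gripper_width: 56.4
grip_force: 37.5
```

Emit:
{"name": "step_arm", "arguments": {"steps": [{"translation": [0,0,-5],"turn": [0,0,0],"hand": 0.4},{"translation": [0,0,-4],"turn": [0,0,0],"hand": 0.4},{"translation": [0,0,-4],"turn": [0,0,0],"hand": 0.4},{"translation": [0,0,0],"turn": [0,0,0],"hand": 0.4}]}}

```text
time_s: 10.8
position: [480.4, 250.9, 89.5]
tcp_rot: [-2.481, -1.927, 0.0]
force: [-1.1, -0.5, 1.0]
gripper_width: 56.3
grip_force: 37.5
```

Emit:
{"name": "step_arm", "arguments": {"steps": [{"translation": [0,0,-3],"turn": [0,0,0],"hand": 0.4},{"translation": [0,0,-2],"turn": [0,0,0],"hand": 0.4},{"translation": [0,0,0],"turn": [0,0,0],"hand": 0.4}]}}

```text
time_s: 11.1
position: [479.7, 250.7, 84.5]
tcp_rot: [-2.48, -1.927, 0.002]
force: [-4.1, -0.1, 1.3]
gripper_width: 56.5
grip_force: 37.2
```

Emit:
{"name": "step_arm", "arguments": {"steps": [{"translation": [-1,0,0],"turn": [0,0,0],"hand": 0.4},{"translation": [0,0,-1.5],"turn": [0,0,0],"hand": 0.4},{"translation": [0,0,-1],"turn": [0,0,0],"hand": 0.4},{"translation": [0,0,0],"turn": [0,0,0],"hand": 0.4}]}}

```text
time_s: 11.5
position: [479.4, 250.7, 82.3]
tcp_rot: [2.481, 1.927, -0.001]
force: [-3.0, -1.7, 1.9]
gripper_width: 56.6
grip_force: 37.4
```

Emit:
{"name": "step_arm", "arguments": {"steps": [{"translation": [-0.7,-0.5,-1],"turn": [0,0,0],"hand": 0.4},{"translation": [0,0,-1],"turn": [0,0,0],"hand": 0.4},{"translation": [0,0,0],"turn": [0,0,0],"hand": 0.4}]}}

```text
time_s: 11.8
position: [479.5, 250.7, 82.0]
tcp_rot: [2.481, 1.927, 0.002]
force: [-6.0, -2.3, 12.7]
gripper_width: 56.7
grip_force: 38.2
```

Emit:
{"name": "step_arm", "arguments": {"steps": [{"translation": [0,0,0.5],"turn": [0,0,0],"hand": 0.25},{"translation": [0,0,0],"turn": [0,0,0],"hand": 0},{"translation": [0,0,0],"turn": [0,0,0],"hand": 0},{"translation": [0,0,0],"turn": [0,0,0],"hand": 0}]}}

```text
time_s: 12.2
position: [478.7, 250.4, 80.6]
tcp_rot: [-2.481, -1.927, 0.0]
force: [-0.7, 0.2, -0.2]
gripper_width: 85.2
grip_force: 0.0
```

Emit:
{"name": "step_arm", "arguments": {"steps": [{"translation": [-1,0,10],"turn": [0,0,0],"hand": 0},{"translation": [0,0,10],"turn": [0,0,0],"hand": 0},{"translation": [0,0,11],"turn": [0,0,0],"hand": 0},{"translation": [0,0,0],"turn": [0,0,0],"hand": 0}]}}

```text
time_s: 12.6
position: [479.5, 251.0, 114.6]
tcp_rot: [2.48, 1.926, 0.007]
force: [-0.1, 0.4, 0.0]
gripper_width: 85.4
grip_force: 0.0
```

Run:
```python
from h import *
s=status.observe();p=s['position'];print(p,s['gripper_width'],s['force'],s['q'])
ims=[]
for n in("scene","top"):
    im=imaging.capture(n);cv2.imwrite(f"pics/{n}5.png",im)
    u,v=proj(n,[480,250,100])[0].astype(int);w=30
    ims.append(cv2.resize(im[v-w:v+w,u-w:u+w],(400,400),interpolation=cv2.INTER_CUBIC))
cv2.imwrite("pics/z6.png",cv2.hconcat(ims))
```

```text
[479.50817854 251.04005568 114.62955041] 85.44680151391587 [-0.14238899  0.40102992  0.03332921] [3.36542508e-01 1.33635960e-01 1.85575718e+00 3.73762137e-05
 1.14754121e+00 5.86434131e-01]
```

View pics/z6.png

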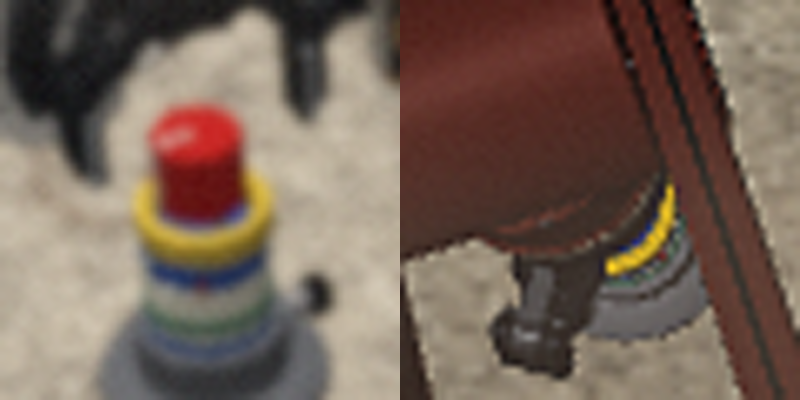

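Emit:
{"name": "step_arm", "arguments": {"steps": [{"translation": [-0.7,-0.3,-3],"turn": [0,0,0],"hand": 0.2},{"translation": [0,0,-3],"turn": [0,0,0],"hand": 0.4},{"translation": [0,0,0],"turn": [0,0,0],"hand": 0.5},{"translation": [0,0,0],"turn": [0,0,0],"hand": 0.6},{"translation": [0,0,0],"turn": [0,0,0],"hand": 0.6}], "grip_force": 40}}

```text
time_s: 13.2
position: [476.9, 249.8, 105.3]
tcp_rot: [2.481, 1.927, -0.001]
force: [0.8, -1.4, -2.5]
gripper_width: 36.2
grip_force: 40.2
```

Emit:
{"name": "step_arm", "arguments": {"steps": [{"translation": [0,0,0],"turn": [0,0,0],"hand": 0.4},{"translation": [0,0,2],"turn": [0,0,0],"hand": 0.4},{"translation": [0,0,1.5],"turn": [0,0,0],"hand": 0.4},{"translation": [0,0,0],"turn": [0,0,0],"hand": 0.6},{"translation": [0,0,0],"turn": [0,0,0],"hand": 0.6}], "grip_force": 80}}

```text
time_s: 13.7
position: [477.3, 250.3, 110.1]
tcp_rot: [2.481, 1.927, 0.001]
force: [-2.4, 0.5, 6.0]
gripper_width: 35.3
grip_force: 67.3
```

Emit:
{"name": "step_arm", "arguments": {"steps": [{"translation": [0,0,0],"turn": [0,0,0],"hand": 0.65},{"translation": [0,0,0],"turn": [0,0,0],"hand": 0.65}]}}

```text
time_s: 13.9
position: [477.3, 250.4, 110.2]
tcp_rot: [2.481, 1.927, 0.001]
force: [-2.1, -0.1, 6.4]
gripper_width: 35.2
grip_force: 79.0
```

Emit:
{"name": "step_arm", "arguments": {"steps": [{"translation": [0,0,-2],"turn": [0,0,0],"hand": 0.65},{"translation": [0,0,-2],"turn": [0,0,0],"hand": 0.65},{"translation": [0,0,0],"turn": [0,0,0],"hand": 0.65}]}}

```text
time_s: 14.2
position: [477.4, 250.4, 106.5]
tcp_rot: [2.481, 1.927, 0.001]
force: [-4.4, -0.7, 9.8]
gripper_width: 35.7
grip_force: 79.4
```

Emit:
{"name": "step_arm", "arguments": {"steps": [{"translation": [-0.3,0,-1.5],"turn": [0,0,0],"hand": 0.65},{"translation": [0,0,-0.7],"turn": [0,0,0],"hand": 0.65},{"translation": [0,0,0],"turn": [0,0,0],"hand": 0.65}]}}

```text
time_s: 14.5
position: [477.4, 250.4, 104.9]
tcp_rot: [2.481, 1.927, 0.002]
force: [-4.5, -0.8, 11.4]
gripper_width: 35.1
grip_force: 79.7
```

Emit:
{"name": "step_arm", "arguments": {"steps": [{"translation": [0,0,-0.8],"turn": [0,0,0],"hand": 0.65},{"translation": [0,0,0],"turn": [0,0,0.1],"hand": 0.65},{"translation": [0,0,0],"turn": [0,0,0.14],"hand": 0.65},{"translation": [0,0,0],"turn": [0,0,0.14],"hand": 0.65}]}}

```text
time_s: 14.9
position: [478.4, 250.9, 104.8]
tcp_rot: [2.065, 2.366, 0.006]
force: [-1.5, 1.0, 11.1]
gripper_width: 35.0
grip_force: 79.6
```

Run:
```python
from h import *
s=status.observe();print(s['position'],s['tcp_rot'],s['force'],s['wrist_torque'],s['gripper_width'])
```

```text
[478.37474363 250.94452259 104.79599733] [2.06471408 2.36562306 0.00597856] [-1.45570428  1.01809173 11.05853953] [ 0.13757637  0.38453807 -0.00674542] 35.0002577545326
```

Emit:
{"name": "step_arm", "arguments": {"steps": [{"translation": [0,0,-0.5],"turn": [0,0,0.14],"hand": 0.65},{"translation": [0,0,0],"turn": [0,0,0.14],"hand": 0.65},{"translation": [0,0,0],"turn": [0,0,0.14],"hand": 0.65},{"translation": [0,0,0],"turn": [0,0,0.14],"hand": 0.65},{"translation": [0,0,0],"turn": [0,0,0.14],"hand": 0.65}]}}

```text
time_s: 15.4
position: [478.2, 251.0, 104.8]
tcp_rot: [1.128, 2.929, 0.004]
force: [-3.3, -0.3, 15.1]
gripper_width: 35.4
grip_force: 79.8
```

Run:
```python
from h import *
s=status.observe();print(s['position'],s['tcp_rot'],s['force'],s['wrist_torque'],s['gripper_width'])
```

```text
[478.2163292  250.96668611 104.76159107] [1.12798984 2.92945364 0.00440817] [-3.29701714 -0.30346208 15.11746949] [-0.05907686  0.76288946 -0.09721069] 35.43030718755417
```

Emit:
{"name": "step_arm", "arguments": {"steps": [{"translation": [0,0,0],"turn": [0,0,0.12],"hand": 0.65},{"translation": [0,0,0],"turn": [0,0,0],"hand": 0.65}]}}

```text
time_s: 15.6
position: [478.3, 250.9, 104.7]
tcp_rot: [0.953, 2.99, 0.004]
force: [-4.6, -1.1, 14.1]
gripper_width: 35.4
grip_force: 80.1
```

Run:
```python
from h import *
s=status.observe();print(s['position'],s['tcp_rot'],s['force'],s['wrist_torque'],s['gripper_width'])
im=imaging.capture("scene");n="scene";u,v=proj(n,[480,250,115])[0].astype(int);w=25
cv2.imwrite("pics/z7.png",cv2.resize(im[v-w:v+w,u-w:u+w],(400,400),interpolation=cv2.INTER_CUBIC))
```

```text
[478.28813347 250.87929647 104.72715669] [0.95337137 2.99043417 0.0038917 ] [-4.61138061 -1.06817267 14.10481301] [-0.19157215  0.59748946  0.05052588] 35.42288862688168
```

View pics/z7.png

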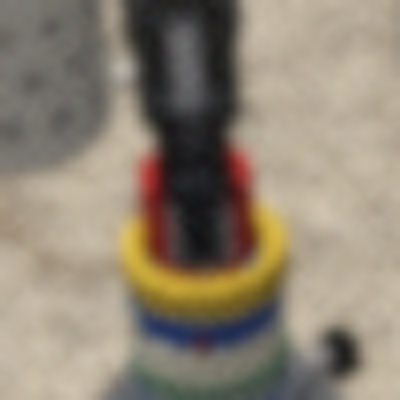

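Emit:
{"name": "step_arm", "arguments": {"steps": [{"translation": [0,0,3],"turn": [0,0,0],"hand": 0.65},{"translation": [0,0,4],"turn": [0,0,0],"hand": 0.65},{"translation": [0,0,5],"turn": [0,0,0],"hand": 0.65},{"translation": [0,0,0],"turn": [0,0,0],"hand": 0.65}]}}

```text
time_s: 16.05
position: [477.1, 250.2, 114.5]
tcp_rot: [0.959, 2.991, 0.001]
force: [-0.2, -0.2, -0.6]
gripper_width: 35.1
grip_force: 79.6
```

Emit:
{"name": "step_arm", "arguments": {"steps": [{"translation": [0,0,10],"turn": [0,0,0],"hand": 0.65},{"translation": [0,0,15],"turn": [0,0,0],"hand": 0.65},{"translation": [0,0,20],"turn": [0,0,0],"hand": 0.65},{"translation": [0,0,20],"turn": [0,0,0],"hand": 0.65},{"translation": [0,0,20],"turn": [0,0,0],"hand": 0.65}]}}

```text
time_s: 16.55
position: [476.3, 249.9, 200.2]
tcp_rot: [-0.959, -2.991, 0.001]
force: [0.1, -0.6, 0.1]
gripper_width: 35.2
grip_force: 80.8
```

Emit:
{"name": "step_arm", "arguments": {"steps": [{"translation": [0.5,0,20],"turn": [0,0,0],"hand": 0.65},{"translation": [0.5,0,20],"turn": [0,0,0],"hand": 0.65},{"translation": [0,0,10],"turn": [0,0,0],"hand": 0.65},{"translation": [0,0,0],"turn": [0,0,0],"hand": 0.65},{"translation": [0,0,0],"turn": [0,0,0],"hand": 0.65}]}}

```text
time_s: 17.05
position: [477.3, 249.9, 248.3]
tcp_rot: [-0.959, -2.991, 0.001]
force: [-0.1, 0.4, 0.1]
gripper_width: 35.2
grip_force: 80.8
```

Run:
```python
from h import *
s=status.observe();print(s['position'],s['tcp_rot'],s['force'],s['gripper_width'],abs(s['joint_vel']).max())
n="scene";im=imaging.capture(n);u,v=proj(n,[480,250,170])[0].astype(int);w=50
cv2.imwrite("pics/z8.png",cv2.resize(im[v-w:v+w,u-w:u+w],(500,500),interpolation=cv2.INTER_CUBIC))
```

```text
[477.3414166  249.92315386 248.29238177] [-9.59295442e-01 -2.99079974e+00  9.36859775e-04] [-0.11498239  0.3828726   0.07535629] 35.23694561301642 0.018502485576264514
```

View pics/z8.png

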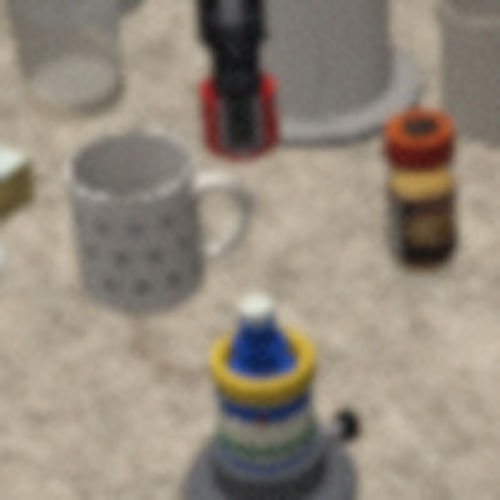

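The picture shows the cap held upright at about (238,115) in the crop. The ring sits flat round the neck at (262,365), and the white stopper is bare at (257,303). I'm handing the job in.

```bash
python3 -c "
from rig import ctrl
print(ctrl.close_job())"
```

```text
the job is handed in; nothing more can be done
None
```

The job is handed in, with no verdict returned: in the last picture the yellow ring lies flat on the bottle's shoulder, and the gripper holds the opened red cap upright and still about 10 cm above the mouth.

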